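# Close a pickling crock: lock the ring, press the vent cap home

## Task

Close the pickling crock whose vent stud is still bare: first, with the vent open so that air can escape, turn its black closing ring clockwise until it is fully home, its lugs at the locked marks; then take the vent cap from the chopping board and press it straight down onto the stud until it clicks and sits fully home. Keep pressing the cap firmly down after the click and finish like that, with the gripper still on the cap and pushing: do not let go. Leave everything else where it stands, including the crock that is already closed.

Things in the scene. Friction and masses are not known exactly. Their poses are not given: they have to be found in the camera images.
- jar: full pickling crock to be closed, loose, about 2.4 kg: white stoneware, 111 mm diameter, shoulder sloping in from 96 to 113 mm high; black closing ring from 124 to 146 mm high; in it a raised steel boss, 45 mm diameter, flat face 154 mm high, with a bare grey stud of four sprung prongs, 16 mm high, 25 mm across its barb, 15 mm at the top. Origin at the centre of the underside, z up
- ring (a joint): captive closing ring of that crock, turns about its vertical axis; rad, grows clockwise seen from above; 0 = open stop, 1.2 = locked stop, its two lugs then over the two locked marks. About 0.12 N m of friction, stays where left; the crock's weight holds against it. 58 mm diameter, 22 mm high; may be gripped across its diameter at right angles to the lugs, or by a lug
- ring_centre (a point): centre of the closing ring, on the crock's axis, half-way up the ring (135 mm above the worktop)
- ring_lug (a point): middle of one of the ring's two lugs, 42 mm from the crock's axis; it turns with the ring. Each lug is 10 mm wide, stands out from 29 to 46 mm radius, 17 mm high, with a thin steel pointer line on top; the other lug is opposite
- locked_mark (a point): arrowhead mark on the crock's shoulder, 47 mm from the axis, at which ring_lug stands when locked (the other mark is opposite for the other lug)
- vent_seat (a point): centre of the boss face at the foot of the stud, where the cap's rim lands; z up. Pushed on, the cap's lip meets the prongs with its rim about 9 mm above this face; the force rises to about 6 to 15 N at 5 mm, drops at the click, where the prongs pull the cap down, then the rim lands on the face. Up to about 2 mm off-centre still enters, at any yaw
- cap_centre (a point): centre, half-way up, of the vent cap, which starts on the chopping board, open side down: black plastic, 40 mm diameter, 26 mm high, ribbed side, steel disc on top, about 50 g. Rim 13 mm below this point; socket 19 mm deep with a lip of 21 mm bore. When home this point is 13 mm above vent_seat; past its click the cap can still be lifted about 2 mm when nothing pushes it down
- vent_cap: the vent cap itself; origin at the centre of its rim (underside), z up through its top
- chop_board: beech chopping board, 190 (own x) x 270 (own y) mm, 14 mm thick, lying on the worktop, the cap on its right half (robot's right, -y), a lemon at its left end; origin at the centre of its underside
- jar_done: the other crock of the batch, same shape and size, already closed (ring locked, cap on its stud); origin at the centre of its underside
- salt: salt shaker, 44 mm diameter, 90 mm high; origin at the centre of its underside
- jam: jam jar, 66 mm diameter, 100 mm high; origin at the centre of its underside
- timer: wind-up kitchen timer, 63 mm diameter, 53 mm high; origin at the centre of its underside
- lemon_on_board: lemon lying at the left end of the chopping board, 71x53x51 mm; origin at the centre of its underside
- lemon_loose: lemon on the worktop, 78x55x56 mm; origin at the centre of its underside
Things that resemble listed ones, but are neither listed nor needed, are in the scene too. Of the things that look like the vent_cap, the smallest one is meant.

How it is judged:
On the way, in this order (a step that is already met when the one before it is completed fails the run):
1. the closing ring is turned home to the locked marks while the vent stud is still bare (value of joint ring above 1.1 rad and distance between cap_centre and vent_seat above 0.04 m), for 0.3 s.
2. the vent cap is pressed past its click, sits home on the boss and is still being pressed (value of joint ring above 1.1 rad and z of cap_centre in the frame of vent_seat between 0.01 and 0.0146 m and horizontal distance between cap_centre and vent_seat below 0.004 m and angle between the z axis of cap_centre and the z axis of vent_seat, either way round below 0.1 rad and contact force between vent_cap and jar above 3 N and contact force between the fingers and vent_cap above 1 N), for 0.5 s.
At the end, for the whole second after the job is handed in: Ring within 0.1 rad of the locked stop; cap past its click: its rim within 1.6 mm of the boss face, within 4 mm of the stud's axis and square to it within 0.1 rad; the fingers still on the cap, which is pressed onto the crock with more than 3 N; the crock upright within 0.08 rad (all of step 2 and angle between jar's own z axis and vertical below 0.08 rad); the arm keeps its last pose, push and grip.
It fails at once if another thing on the worktop, or the closed crock, is shifted more than 40 mm (distance of any of jar_done, salt, jam, timer, lemon_on_board, lemon_loose from where it was at the start of the episode above 0.04 m).
It fails at once if the crock is tipped (angle between jar's own z axis and vertical above 0.25 rad).
It also fails if it takes over 64 s, if anything falls off the work surface, if the arm or the gripper's body presses on something with over 40 N, if the wrist force passes 120 N, or if a joint passes its speed limit or range.

## Robot

A 6-joint arm with a two-finger parallel gripper is mounted at the origin on a cart in front of the work surface, level with it; the furniture and walls round the work are solid. World frame = base frame: x ahead of the robot, y to its left, z up, the work surface at z = 0. Lengths are in m, angles in rad, forces in N, time in s.
With the tool pointing down it reaches from about 0.35 to 0.725 m from the base axis. Payload 6 kg.
Tool frame: the origin (TCP) lies at the very end of the fingers, on their centre line; the grasp point (between the pads) lies r.tcp_to_grasp behind it (r.tcp_to_grasp is the distance from the TCP to the grasp point, in m); z points along the fingers, y is the line along which they close (so a half turn about z gives the same grasp; the last joint's range is limited). The gripper opens to 85 mm and grips with 20 to 120 N. Pads are 22 mm wide; open, the fingers measure 114 mm over their backs; the gripper's body (76 mm by 85 mm) begins 54 mm behind the grasp point. The pads swing forward as they close: fully open they stand 13 mm farther back than shut.
Start: joints at [1.535, 0.04, 0.085, 0, -1.615, -0.334], TCP at [0.217, 0.559, 0.231] pointing down, gripper open.
Joint ranges: [-2.56, 2.56], [-1.29, 2.01], [-1.08, 1.49], [-3.29, 1.98], [-2.81, -0.18], [-2.99, 2.99]. Speed limits (rad/s): [2.57, 2.57, 3.01, 3.14, 3.14, 3.14].

## Interface

Orientations are given as a unit quaternion [w, x, y, z].
In Python, from workcell import r gives the robot as it stands. The module is installed in compiled form; this text tells all that it offers.
- The arm moves only by the shell command python3 -m pendant 'ROWS' [FORCE]. ROWS is a JSON object of lists of equal length, an entry for each row: "xyz": the shift along the tool's x, y, z normalised to -1 to 1, where 1 is 0.02 m, a list of three; "spin": the turn about the tool's z normalised to -1 to 1, where 1 is 8 degrees; "gripper": the closure, from 0 (fully open) to 1 (shut). A call has 1 to 20 rows; each row shifts and turns the commanded pose from where the row before left it, along the tool's axes as they then stand; what a row does not reach is not made up. A row lasts 1/8 s, in which the tool goes at most 62.5 mm and 10.7 degrees, less where a joint would pass 70% of its speed; a pose out of reach is approached as far as the arm can. A call with a number of a shift or a turn outside -1 to 1 is refused whole. A call with a gripper value outside its range is refused whole. The fingers move at their own pace and stop on an object; FORCE is the grip in N (left out, the last holds). Time passes only in rows, so rows that do not move let the fingers close. It gives the time, the measured TCP pose, the force, the opening and the grip force at its end, in the units of the state.
- r.get_obs(): the state, without advancing time (a new reading comes with each control period).
- r.grab_frame(name): name is "scene" or "side" or "wrist"; returns the picture (400x640x3 uint8, blue, green, red); there is no depth.
- r.get_calibration(name): a dict with "intrinsics" (3x3 intrinsics, pixels), "R" (3x3) and "t" (3): a world point X has camera coordinates R X + t. Camera axes: x right, y down, z forward; pixel columns grow to the right and rows downward; lengths in m; the calibration is good to about 2 mm. A picture is of the moment at which its call begins: read the wrist's pose just before it. get_calibration takes no time and is no camera call; for the wrist camera it gives the pose at the moment of the call.
- r.close_job(): hands the job in; it is judged then, once.
The state is a dict: "clock": time; "qpos": joint angles; "dq": joint speeds; "joint_efforts": joint torques, N m; "position": TCP position; "eef_rot": TCP orientation; "ft_force": force on the tool from outside, world axes, zero at the start; "torque": the same for the moment, N m; "opening": finger opening in m; "grasp_force": force on a finger pad.
Only numpy, scipy, OpenCV 4.12 (cv2) and the standard library are available. Lean on these libraries where they do the work, as an engineer would, in place of code of your own. Each camera call takes 0.05 s, during which the arm holds its last target. There are 200 camera calls.

## Working session

There is one attempt and no reset: what is moved stays moved. The work goes in short steps, Python scripts to look and compute and a shell command to move; the robot and the scene stay as the last step left them, time stands still between calls to the robot, and variables do not carry over. Pictures are saved under pics/ and viewed, at most 10 in all, crops included, and the job is handed in when it is done.

```bash
mkdir -p pics; cat > h.py <<'E'
import numpy as np,cv2
from workcell import r
def ray(c,u,v):
    K=np.array(c["intrinsics"]);R=np.array(c["R"]);t=np.array(c["t"])
    return -R.T@t, R.T@np.linalg.inv(K)@np.array([u,v,1.])
def onz(c,u,v,z):
    o,d=ray(c,u,v); return o+d*(z-o[2])/d[2]
def proj(c,X):
    p=np.array(c["intrinsics"])@(np.array(c["R"])@np.array(X)+np.array(c["t"])); return p[:2]/p[2]
E
python3 - <<'E'
from h import *
for n in("scene","side"):
    cv2.imwrite(f"pics/{n}0.png",r.grab_frame(n)); c=r.get_calibration(n); print(n,ray(c,320,200))
o=r.get_obs();print(o,r.tcp_to_grasp)
E
```

```text
scene (array([-0.30560427, -0.41433933,  1.04601746]), array([ 0.62815241,  0.29021681, -0.72203362]))
side (array([-0.55579091,  0.57892067,  0.91888179]), array([ 0.73077114, -0.42483939, -0.53464636]))
{'clock': 0.1, 'qpos': array([ 1.53472453e+00,  4.07829045e-02,  8.39221580e-02, -3.90981506e-04,
       -1.61548918e+00, -3.33675598e-01]), 'dq': array([ 2.30451039e-03, -2.06652750e-05,  3.45227543e-03, -7.21953454e-04,
        1.26639911e-03,  5.16566419e-04]), 'joint_efforts': array([-5.67088486e-03, -3.69347227e+01,  3.48276937e+01,  6.95205107e+00,
       -4.65507153e-03, -2.70409855e-07]), 'position': array([0.21667266, 0.55920579, 0.23037078]), 'eef_rot': array([ 7.97167509e-04,  9.82960738e-01, -1.83813891e-01, -7.79812305e-05]), 'ft_force': array([-0.29460237,  0.14328197,  0.29210881]), 'torque': array([-0.05557614, -0.02255119,  0.00439978]), 'grasp_force': 0.0, 'opening': 0.08559256495267249} 0.0187
```

View pics/scene0.png

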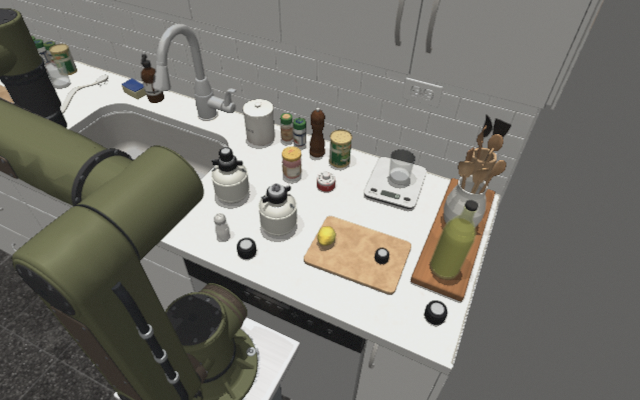

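View pics/side0.png

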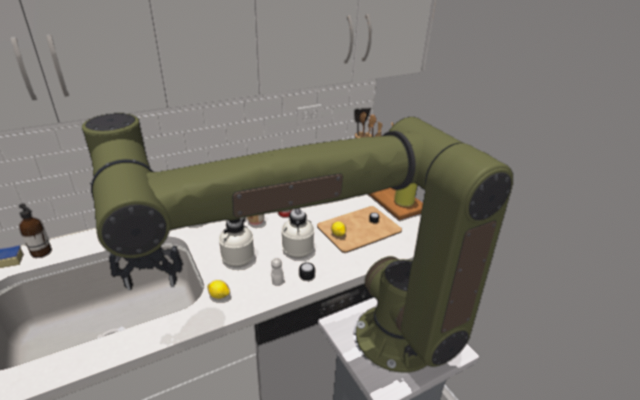

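Scene view: the crocks are at (230,180) and (278,210). Cap-like things are at (382,256) on the board (smallest), (246,247) and (436,312), both on the worktop and larger. I choose the one on the board and will check it, and both crocks, in a close crop.

```bash
python3 - <<'E'
from h import *
a=cv2.imread("pics/scene0.png");b=cv2.imread("pics/side0.png")
z=lambda i,x,y,w,h,s:cv2.resize(i[y:y+h,x:x+w],(w*s,h*s),interpolation=cv2.INTER_CUBIC)
A=z(a,200,140,110,100,4);B=z(b,215,205,110,60,4);C=z(a,340,235,88,60,4)
o=np.zeros((600,800,3),np.uint8);o[:400,:440]=A;o[:240,440:792]=C;o[300:540,360:800]=B
o[300:400,360:440]=A[300:,360:]
cv2.imwrite("pics/crop1.png",o)
c=r.get_calibration("scene")
for n,u,v,h in(("jarA",228,152,.15),("jarB",278,187,.17),("cap",382,250,.04),("capW1",246,241,.04)): print(n,onz(c,u,v,h).round(3))
E
```

```text
jarA [0.53  0.285 0.15 ]
jarB [0.449 0.063 0.17 ]
cap [ 0.473 -0.249  0.04 ]
capW1 [0.331 0.107 0.04 ]
```

View pics/crop1.png

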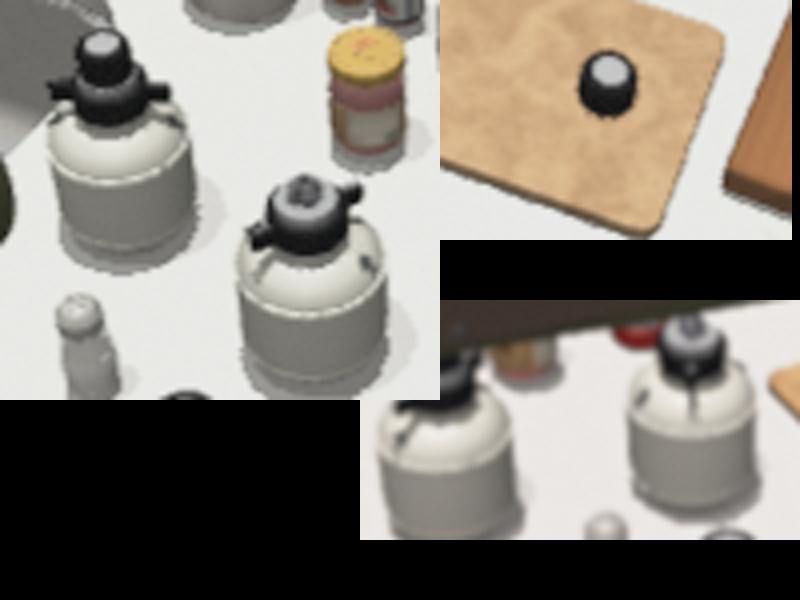

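Crop: the left crock in the scene view has its cap on and the right one, boss near (278,187), has the bare stud. The board cap at (382,252) is the smallest, so it is the one.

```bash
cat >> h.py <<'E'
from scipy.spatial.transform import Rotation as Ro
def tool():
    o=r.get_obs();q=o["eef_rot"];return o,Ro.from_quat([q[1],q[2],q[3],q[0]]).as_matrix()
def rows(target,az=None):
    o,M=tool(); d=M.T@(np.array(target)-o["position"]); print("pos",o["position"].round(4),"tool shift units",(d/.02).round(3))
    ya=np.degrees(np.arctan2(M[1,1],M[0,1])); print("tool y azimuth",ya.round(2),"tool x az",np.degrees(np.arctan2(M[1,0],M[0,0])).round(2))
    if az is not None:
        e=(ya-az+90)%180-90; print("spin units (cw+) ",e/8)
E
python3 - <<'E'
from h import *
c=r.get_calibration("scene")
for n,u,v,h in(("lugL",264.5,198,.142),("lugR",287.5,187.5,.142),("boss",276.5,190,.154),("mark",292,206,.107),("stud",276.3,186.5,.170)): print(n,onz(c,u,v,h).round(4))
w=r.get_calibration("wrist");o,M=tool();C,d=ray(w,320,200)
print("cam in tool",M.T@(C-o["position"]),"dir",M.T@d, w["intrinsics"][0][0])
rows([.449,.063,.30])
E
```

```text
lugL [0.4184 0.0902 0.142 ]
lugR [0.4836 0.0531 0.142 ]
boss [0.4506 0.0695 0.154 ]
mark [0.4543 0.0239 0.107 ]
stud [0.4487 0.0681 0.17  ]
cam in tool [ 8.42634973e-02 -4.99600369e-05 -1.41063122e-01] dir [-0.33374987  0.00641916  0.94268939] 339.87513728712406
pos [0.2167 0.5592 0.2304] tool shift units [19.797 18.942 -3.448]
tool y azimuth -111.18 tool x az -21.18
```

```bash
python3 -m pendant '{"xyz":[[0.99,0.95,-0.9],[0.99,0.95,-0.9],[0.99,0.95,-0.9],[0.99,0.95,-0.8],[0.99,0.95,0],[0.99,0.95,0],[0.99,0.95,0],[0.99,0.95,0],[0.99,0.95,0],[0.99,0.95,0],[0.99,0.95,0],[0.99,0.95,0],[0.99,0.95,0],[0.99,0.95,0],[0.99,0.95,0],[0.99,0.95,0],[0.99,0.95,0],[0.99,0.95,0],[0.99,0.95,0],[0.99,0.95,0]],"spin":[0,0,0,0,0,0,0,0,0,0,0,0,0,0,0,0,0,0,0,0],"gripper":[0,0,0,0,0,0,0,0,0,0,0,0,0,0,0,0,0,0,0,0]}'
python3 -m pendant '{"xyz":[[0,0,0],[0,0,0]],"spin":[0,0],"gripper":[0,0]}'
python3 - <<'E'
from h import *
rows([.449,.066,.3]);w=r.get_calibration("wrist");f=r.grab_frame("wrist");cv2.imwrite("pics/w1.png",f);print(r.get_obs()["qpos"])
for n,p in(("boss",[.45,.068,.154]),("b0",[.4,.068,.154])):print(n,proj(w,p))
E
```

```text
clock: 2.6
position: [0.4488, 0.0605, 0.3013]
eef_rot: [0.0, 0.983, -0.184, -0.0]
ft_force: [0.7, 1.2, 0.3]
opening: 0.085
grasp_force: 0.0
clock: 2.85
position: [0.4485, 0.0619, 0.3012]
eef_rot: [0.0, 0.983, -0.184, -0.0]
ft_force: [0.4, 0.4, 0.0]
opening: 0.0852
grasp_force: 0.0
pos [0.4485 0.0619 0.3012] tool shift units [-0.051 -0.202  0.061]
tool y azimuth -111.21 tool x az -21.21
[ 5.86627722e-01 -3.33915748e-01 -1.21202698e-01 -1.01757900e-04
 -1.78353622e+00  6.14635763e-01]
boss [310.7674681  181.82400209]
b0 [330.61973344 230.02761787]
```

View pics/w1.png

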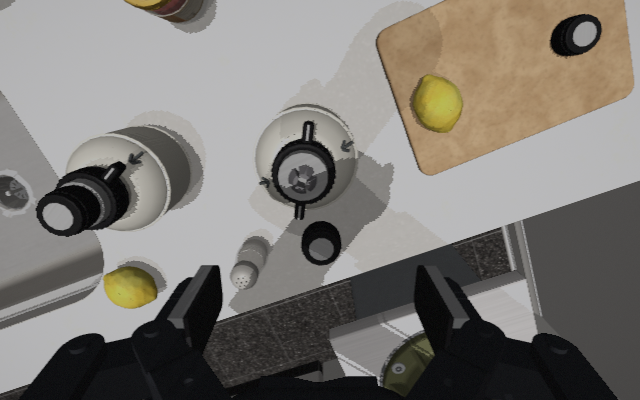

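Wrist view: the bare stud is at (303,176), lugs are at (308,130) and (299,211), and the locked marks at (347,146) and (264,182). The cap is at (580,35) on the board. The closed crock, at left, is well clear.

```bash
python3 - <<'E'
from h import *
f=cv2.imread("pics/w1.png");w=r.get_calibration("wrist")
# boss: bright-grey disc; dark ring mask
g=cv2.cvtColor(f,cv2.COLOR_BGR2GRAY)
roi=np.zeros_like(g);cv2.circle(roi,(303,173),45,255,-1)
m=((g<60)&(roi>0)).astype(np.uint8)
n,l,s,ce=cv2.connectedComponentsWithStats(m); i=1+np.argmax(s[1:,4]);cs,_=cv2.findContours((l==i).astype(np.uint8),cv2.RETR_CCOMP,cv2.CHAIN_APPROX_NONE)
for c in cs:
    if len(c)>60: e=cv2.fitEllipse(c);print("ell",e,onz(w,*e[0],.154).round(4))
cr=cv2.resize(f[105:225,240:370],None,fx=5,fy=5,interpolation=cv2.INTER_CUBIC);cv2.imwrite("pics/w1c.png",cr)
E
```

```text
ell ((303.2815856933594, 172.4085693359375), (60.04105758666992, 76.77349853515625), 6.770362854003906) [0.4603 0.0713 0.154 ]
ell ((302.33184814453125, 175.2941436767578), (50.46126937866211, 51.228607177734375), 162.92965698242188) [0.4582 0.073  0.154 ]
```

View pics/w1c.png

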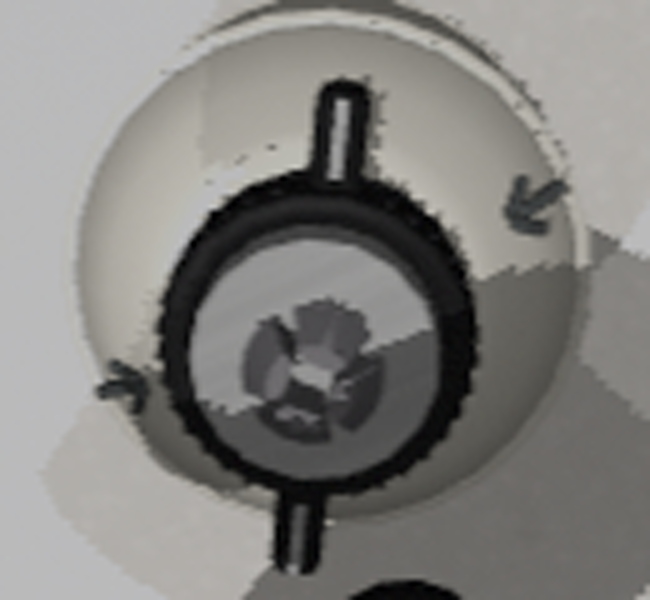

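```bash
python3 - <<'E'
from h import *
w=r.get_calibration("wrist")
P=lambda x,y,z:onz(w,240+x/5,105+y/5,z)
a1,a2=P(344,97,.1435),P(337,180,.1435);b1,b2=P(301,503,.1435),P(295,571,.1435)
m1,m2=P(508,208,.107),P(148,393,.107)
for n,p in zip("a1 a2 b1 b2 m1 m2".split(),(a1,a2,b1,b2,m1,m2)):print(n,p.round(4))
print("lug centre",(a1+b2)/2,"mark centre",(m1+m2)/2)
az=lambda d:np.degrees(np.arctan2(d[1],d[0]))
print("lug az",az(a1-b2),"mark az",az(m1-m2), "boss ctr", P(313,360,.154))
f=cv2.imread("pics/scene0.png");c=r.get_calibration("scene")
g=cv2.cvtColor(f,cv2.COLOR_BGR2GRAY);print("predicted scene px boss from wrist",proj(c,[.4582,.073,.154]),"base",proj(c,[.4582,.073,0]))
print(g[180:206,262:292:1][::2,::2])
rows([.4582,.073,.25],az(a1-b2)+90)
E
```

```text
a1 [0.4959 0.0522 0.1435]
a2 [0.483  0.0587 0.1435]
b1 [0.4291 0.0875 0.1435]
b2 [0.4168 0.0937 0.1435]
m1 [0.4602 0.0324 0.107 ]
m2 [0.451  0.1145 0.107 ]
lug centre [0.45635972 0.07296358 0.1435    ] mark centre [0.45558342 0.07342981 0.107     ]
lug az -27.677702662877646 mark az -83.57728096213681 boss ctr [0.45667833 0.07340518 0.154     ]
predicted scene px boss from wrist [276.76661804 187.89641198] base [279.37209248 223.80870522]
[[233 233 233 232 233 232 232 232 233 232 227 151 146 131 123]
 [232 232 232 233 232 232 232 232 232 232 233 227 193 150 150]
 [232 232 232 233 232 213 129  88 153 213 233 232 232 213 226]
 [233 233 233 215 191 125 101 111  86 139 185 167 163 125 147]
 [233 232 223 125 187 112  68 101  95 135 187 106  46  27  98]
 [232 232 187 134 187 103  74  80  81 169 188  94  33  25 187]
 [232 232 143  72 178 188 179 168 175 186 147  58  49 222 232]
 [232 226 112  40  93 138 167 174 159 117  73  42  37 138 182]
 [177  79 117  37  48  76  90  94  82  68  44  25  38 189 180]
 [ 78  75  32  25  24  31  37  38  37  27  22  21  64 206 207]
 [116  22  22  27  21  25  21  21  24  24  26  43 106 208 210]
 [164  81 175 120  62  26  25  24  21  22  43 103 161 208 208]
 [208 219 146 122 112 107 102 104 102 107 114 164 224 218 118]]
pos [0.4485 0.0622 0.3013] tool shift units [ 0.259 -0.68   2.565]
tool y azimuth -111.17 tool x az -21.17
spin units (cw+)  0.8132826615188691
```

```bash
python3 -m pendant '{"xyz":[[0.18,-0.65,0],[0,0,1],[0,0,1],[0,0,1],[0,0,1],[0,0,1],[0,0,1],[0,0,0.8],[0,0,0.8],[0,0,0.8],[0,0,0.8],[0,0,0],[0,0,0]],"spin":[0.81,0,0,0,0,0,0,0,0,0,0,0,0],"gripper":[0,0,0,0,0,0,0,0,0,0,0,0,0]}' 
python3 - <<'E'
from h import *
rows([.4565,.073,.116],62.3);cv2.imwrite("pics/w2.png",r.grab_frame("wrist"));print(r.get_obs()["ft_force"])
E
```

```text
clock: 4.53
position: [0.4571, 0.0728, 0.1179]
eef_rot: [-0.0, 0.971, -0.239, 0.0]
ft_force: [0.4, 0.4, -0.3]
opening: 0.0856
grasp_force: 0.0
pos [0.4571 0.0728 0.1179] tool shift units [-0.032  0.005  0.095]
tool y azimuth -117.67 tool x az -27.67
spin units (cw+)  0.00412194650073161
[-0.33640458 -0.68344624  0.91210935]
```

View pics/w2.png

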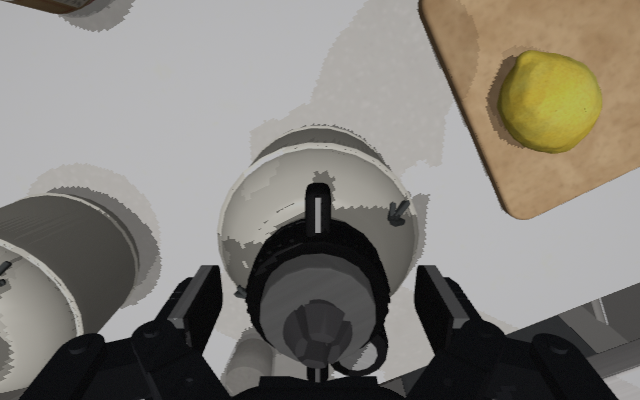

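The ring sits centred between the open fingers (lug at (318,215), midpoint 318). I'll close and turn clockwise.

```bash
python3 -m pendant '{"xyz":[[0,0,0.05],[0,0,0],[0,0,0],[0,0,0],[0,0,0],[0,0,0]],"spin":[0,0,0,0,0,0],"gripper":[1,1,1,1,1,1]}' 40
python3 -m pendant '{"xyz":[[0,0,0],[0,0,0],[0,0,0],[0,0,0],[0,0,0],[0,0,0],[0,0,0],[0,0,0],[0,0,0],[0,0,0],[0,0,0],[0,0,0],[0,0,0]],"spin":[0.4,0.6,0.6,0.6,0.6,0.6,0.6,0.6,0.6,0.6,0.6,0.3,0],"gripper":[1,1,1,1,1,1,1,1,1,1,1,1,1]}'
python3 - <<'E'
from h import *
rows([.4565,.073,.116]);print(r.get_obs()["torque"])
E
```

```text
clock: 5.32
position: [0.4571, 0.0731, 0.1168]
eef_rot: [-0.0, 0.971, -0.239, 0.0]
ft_force: [-0.3, 3.4, 4.4]
opening: 0.0559
grasp_force: 44.8
clock: 6.95
position: [0.4565, 0.0727, 0.1168]
eef_rot: [0.0, 0.759, -0.651, -0.0]
ft_force: [-3.7, 2.3, 5.5]
opening: 0.0555
grasp_force: 45.1
pos [0.4565 0.0727 0.1168] tool shift units [-0.017 -0.001  0.041]
tool y azimuth -171.29 tool x az -81.29
[ 0.65548886  1.20294033 -0.1149833 ]
```

```bash
for k in 1; do python3 -m pendant '{"xyz":[[0,0,0],[0,0,0],[0,0,0]],"spin":[0.25,0.25,0],"gripper":[1,1,1]}'; python3 -c "
from h import *
rows([.4565,.073,.116]);print(r.get_obs()['torque'])"; done
python3 -m pendant '{"xyz":[[0,0,0],[0,0,0],[0,0,0]],"spin":[0.2,0.2,0],"gripper":[1,1,1]}'; python3 -c "
from h import *
rows([.4565,.073,.116]);print(r.get_obs()['torque']);cv2.imwrite('pics/w3.png',r.grab_frame('wrist'))"
```

```text
clock: 7.32
position: [0.4565, 0.0726, 0.1168]
eef_rot: [0.0, 0.736, -0.677, -0.0]
ft_force: [-3.8, 2.2, 6.4]
opening: 0.056
grasp_force: 45.2
pos [0.4565 0.0726 0.1168] tool shift units [-0.017 -0.004  0.04 ]
tool y azimuth -175.28 tool x az -85.28
[ 0.70898098  1.37480703 -0.11193204]
clock: 7.7
position: [0.4566, 0.0727, 0.1168]
eef_rot: [0.0, 0.717, -0.697, 0.0]
ft_force: [-2.0, 1.1, 5.9]
opening: 0.0558
grasp_force: 45.1
pos [0.4566 0.0727 0.1168] tool shift units [-0.018  0.006  0.041]
tool y azimuth -178.44 tool x az -88.44
[0.50962759 0.9511471  0.09957617]
```

View pics/w3.png

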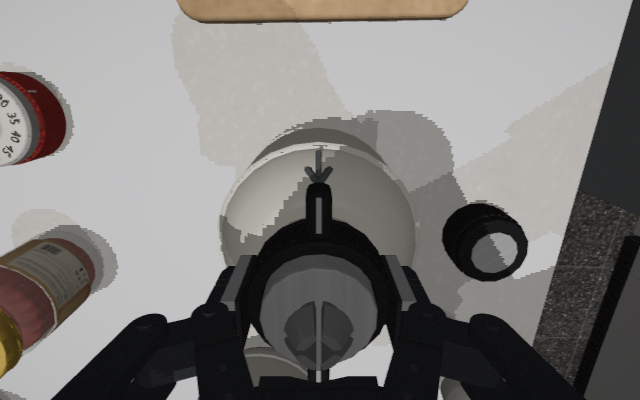

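Lug pointer (318,215) stands right at the locked mark (318,172), and the turning torque changed as it reached the stop. Now I'll open, rise and go over the board.

```bash
python3 -m pendant '{"xyz":[[0,0,0],[0,0,0],[0,0,0],[0,0,0],[0,0,-1],[0,0,-1],[0,0,-1],[0,0,-1],[0,0,-1],[0,0,-1],[0,0,-1]],"spin":[0,0,0,0,0,0,0,0,0,0,0],"gripper":[0,0,0,0,0,0,0,0,0,0,0]}'
python3 -c "
from h import *
o,M=tool();w=r.get_calibration('wrist');f=r.grab_frame('wrist');cv2.imwrite('pics/w4.png',f);np.save('w4.npy',np.array([w['intrinsics'],w['R'],np.tile(w['t'],(3,1))]))
rows([.47,-.245,.25]);print(proj(w,[.4565,.073,.154]))"
python3 -m pendant '{"xyz":[[1,0,0],[1,0,0],[1,0,0],[1,0,0],[1,0,0],[1,0,0],[1,0,0],[1,0,0],[1,0,0],[1,0,0],[1,0,0],[1,0,0],[1,0,0],[1,-0.1,0],[1,-0.15,0],[0.9,0,0],[0,0,0],[0,0,0]],"spin":[0,0,0,0,0,0,0,0,0,0,0,0,0,0,0,0,0,0],"gripper":[0,0,0,0,0,0,0,0,0,0,0,0,0,0,0,0,0,0]}'
python3 - <<'E'
from h import *
rows([.47,-.245,.25]);w=r.get_calibration('wrist');f=r.grab_frame('wrist');cv2.imwrite('pics/w5.png',f)
np.save('w5.npy',np.array([w['intrinsics'],w['R'],np.tile(w['t'],(3,1))]))
p=proj(w,[.473,-.249,.04]);print(p)
a=cv2.imread('pics/w4.png');cv2.imwrite('pics/v.png',np.hstack([cv2.resize(a[80:280,220:420],(400,400)),cv2.resize(f,(400,250))[:,:].copy() if 0 else cv2.copyMakeBorder(cv2.resize(f,(400,250)),0,150,0,0,0)]))
E
```

```text
clock: 9.12
position: [0.4568, 0.0728, 0.2578]
eef_rot: [-0.0, 0.716, -0.698, 0.0]
ft_force: [-0.7, -0.6, -0.4]
opening: 0.0854
grasp_force: 0.0
pos [0.4576 0.0727 0.2608] tool shift units [15.896 -0.197  0.525]
tool y azimuth -178.48 tool x az -88.48
[318.24710555 197.31340463]
clock: 11.42
position: [0.4702, -0.2448, 0.2564]
eef_rot: [-0.0, 0.716, -0.698, -0.0]
ft_force: [-0.2, -0.6, 0.1]
opening: 0.0853
grasp_force: 0.0
pos [ 0.4702 -0.2448  0.2564] tool shift units [0.009 0.012 0.322]
tool y azimuth -178.48 tool x az -88.48
[315.42071297 159.09563182]
```

View pics/v.png

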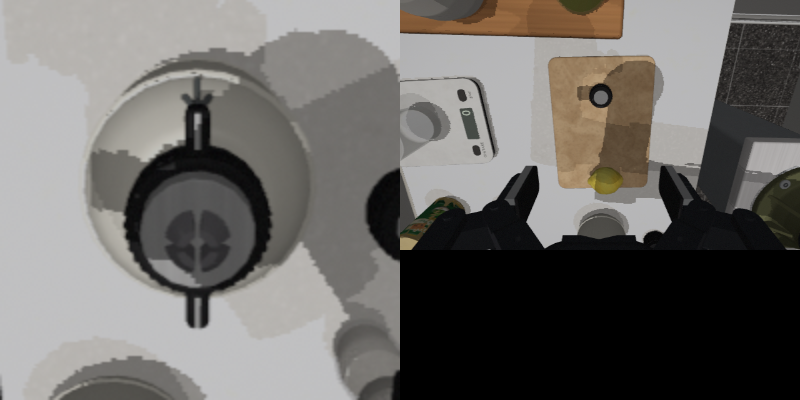

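Left: ring lug at the mark, stud bare. Right: the cap is at full-frame pixel (321,154) on the board, alone with clear sides.

```bash
python3 - <<'E'
from h import *
def ld(n): a=np.load(n);return dict(intrinsics=a[0],R=a[1],t=a[2][0])
f=cv2.imread('pics/w5.png');w=ld('w5.npy');g=cv2.cvtColor(f,cv2.COLOR_BGR2GRAY)
m=np.zeros_like(g);cv2.circle(m,(320,154),34,255,-1)
print(g[130:180:3,300:345:3])
for nm,mk,z in(("disc",(g>90)&(g<200),.040),("black",g<60,.0)):
    k=(mk&(m>0)).astype(np.uint8)
    if nm=="disc":
        hsv=cv2.cvtColor(f,cv2.COLOR_BGR2HSV);k=(k>0)&(hsv[...,1]<40);k=k.astype(np.uint8)
    n,l,s,ce=cv2.connectedComponentsWithStats(k);
    for i in range(1,n):
        if s[i,4]>80: print(nm,s[i],ce[i],onz(w,*ce[i],.040).round(4))
a=cv2.imread('pics/w4.png');w4=ld('w4.npy');g=cv2.cvtColor(a,cv2.COLOR_BGR2GRAY)
m=np.zeros_like(g);cv2.circle(m,(318,190),62,255,-1)
k=((g<45)&(m>0)).astype(np.uint8);n,l,s,ce=cv2.connectedComponentsWithStats(k);i=1+np.argmax(s[1:,4]);cs,h=cv2.findContours((l==i).astype(np.uint8),cv2.RETR_CCOMP,cv2.CHAIN_APPROX_NONE)
for c in cs:
    if len(c)>60: e=cv2.fitEllipse(c);print("ring",e,onz(w4,*e[0],.154).round(4))
print("stud (319,200)",onz(w4,319,200.5,.170))
E
```

```text
[[146 152 150 156 159 157 157 155 156 100  97  96  99  99  95]
 [150 151 156 148 134 138  78  79  80  82  93  97  98  99  93]
 [131 157 148 138  42  11  31  36  15   9  49  84  96  99 103]
 [ 97  96  79   6  10  14  20  21  23  13  13  20  92  94  96]
 [100  77  16   8  21  21  22  24  22  21  21  13  31  93  95]
 [100  69   9  19  22  23  89 110  94  25  21  22  18  96  91]
 [ 98  52  18  19  43 110 113 114 113 111  47  23  18  77  97]
 [ 97  34  18  22 112 112 111 112 111 110 112  18  22  47  94]
 [ 97  19  19  19 112 113 113 112 112 113 113  32  21  13  95]
 [ 98  27  18  37 110 112 114 111 112 113 113  43  22  41 101]
 [149  69  21  30 111 111 111 112 112 112 113  20  21  92 101]
 [147 145  15  18  61 108 111 112 112 111  45  21  32  99  98]
 [144 144 145  29  18  26 102 109  96  30  20  20 102  99  99]
 [143 141 143 138  24  20  21  20  21  17  20 101 101  96  99]
 [141 143 142 146 149 131  58  41  55 145 154  99  99 103 102]
 [145 144 145 147 149 143 146 152 157 157 151  96 100 101  97]
 [150 148 148 146 144 144 145 145 152 153 152 100 101 103  99]]
disc [310 145  22  22 384] [320.640625   155.58333333] [ 0.4675 -0.253   0.04  ]
black [303 134  37  39 731] [320.85772914 151.25991792] [ 0.4674 -0.2576  0.04  ]
ring ((318.42254638671875, 187.06497192382812), (67.68880462646484, 95.38336944580078), 0.45337873697280884) [0.4566 0.0648 0.154 ]
ring ((318.2528991699219, 194.4958953857422), (59.04120635986328, 59.5849494934082), 25.93975067138672) [0.4566 0.0707 0.154 ]
stud (319,200) [0.45605006 0.06987246 0.17      ]
```

```bash
python3 -m pendant '{"xyz":[[0.41,0.14,0.5],[0,0,1],[0,0,1],[0,0,1],[0,0,1],[0,0,1],[0,0,0],[0,0,0],[0,0,0]],"spin":[0,0,0,0,0,0,0,0,0],"gripper":[0,0,0,0,0,0,0,0,0]}'
python3 - <<'E'
from h import *
w=r.get_calibration('wrist');f=r.grab_frame('wrist');cv2.imwrite('pics/w6.png',f);g=cv2.cvtColor(f,cv2.COLOR_BGR2GRAY);hsv=cv2.cvtColor(f,cv2.COLOR_BGR2HSV)
p=proj(w,[.4675,-.253,.04]);print(p)
m=np.zeros_like(g);cv2.circle(m,tuple(int(v) for v in p),45,255,-1)
k=((g>90)&(hsv[...,1]<40)&(m>0)).astype(np.uint8);n,l,s,ce=cv2.connectedComponentsWithStats(k)
for i in range(1,n):
    if s[i,4]>150: print(s[i],ce[i],onz(w,*ce[i],.040).round(4)); c=ce[i]
rows([*onz(w,*c,.04)[:2],.018])
E
```

```text
clock: 12.6
position: [0.4682, -0.2534, 0.1474]
eef_rot: [-0.0, 0.717, -0.698, 0.001]
ft_force: [-0.1, 0.7, -0.2]
opening: 0.0857
grasp_force: 0.0
[318.95951715 196.15827287]
[305 182  30  29 698] [319.38825215 196.01862464] [ 0.4672 -0.2531  0.04  ]
pos [ 0.4681 -0.2533  0.1473] tool shift units [-0.016  0.057  6.465]
tool y azimuth -178.47 tool x az -88.47
```

```bash
python3 -m pendant '{"xyz":[[0,0.05,0.9],[0,0,0.9],[0,0,0.9],[0,0,0.9],[0,0,0.9],[0,0,0.7],[0,0,0.6],[0,0,0.6],[0,0,0],[0,0,0]],"spin":[0,0,0,0,0,0,0,0,0,0],"gripper":[0,0,0,0,0,0,0,0,0,0]}'
python3 -m pendant '{"xyz":[[0,0,0],[0,0,0],[0,0,0],[0,0,0],[0,0,0],[0,0,0],[0,0,0],[0,0,0]],"spin":[0,0,0,0,0,0,0,0],"gripper":[1,1,1,1,1,1,1,1]}' 70
python3 -c "
from h import *
rows([.4566,.0707,.25])"
```

```text
clock: 13.9
position: [0.4671, -0.2534, 0.0189]
eef_rot: [-0.0, 0.717, -0.698, 0.0]
ft_force: [-0.2, -0.6, 0.6]
opening: 0.0853
grasp_force: 0.0
clock: 14.9
position: [0.4671, -0.2535, 0.0191]
eef_rot: [-0.0, 0.717, -0.698, 0.001]
ft_force: [0.1, -0.5, 5.9]
opening: 0.0369
grasp_force: 70.6
pos [ 0.4671 -0.2535  0.0191] tool shift units [-16.209   0.079 -11.557]
tool y azimuth -178.46 tool x az -88.46
```

```bash
python3 -m pendant '{"xyz":[[0,0,-0.6],[0,0,-0.9],[0,0,-1],[0,0,-1],[0,0,-1],[0,0,-1],[0,0,-1],[0,0,-1],[0,0,-1],[0,0,-1],[0,0,-1],[0,0,-1],[0,0,-1]],"spin":[0,0,0,0,0,0,0,0,0,0,0,0,0],"gripper":[1,1,1,1,1,1,1,1,1,1,1,1,1]}'
python3 -m pendant '{"xyz":[[-0.8,0,0],[-1,0,0],[-1,0,0],[-1,0,0],[-1,0,0],[-1,0,0],[-1,0,0],[-1,0,0],[-1,0,0],[-1,0,0],[-1,0,0],[-1,0,0],[-1,0,0],[-1,0,0],[-1,0,0],[-1,0,0],[-1,0,0],[-0.9,0,0],[-0.8,0,0],[-0.7,0,0]],"spin":[0,0,0,0,0,0,0,0,0,0,0,0,0,0,0,0,0,0,0,0],"gripper":[1,1,1,1,1,1,1,1,1,1,1,1,1,1,1,1,1,1,1,1]}'
python3 -m pendant '{"xyz":[[0,0,0],[0,0,0],[0,0,0]],"spin":[0,0,0],"gripper":[1,1,1]}'
python3 - <<'E'
from h import *
w=r.get_calibration('wrist');f=r.grab_frame('wrist');cv2.imwrite('pics/w7.png',f);g=cv2.cvtColor(f,cv2.COLOR_BGR2GRAY)
np.save('w7.npy',np.array([w['intrinsics'],w['R'],np.tile(w['t'],(3,1))]))
p=proj(w,[.4566,.072,.154]);print(p);rows([.4566,.0715,.25])
m=np.zeros_like(g);cv2.circle(m,tuple(int(v) for v in p),62,255,-1)
for th in(45,60):
  k=((g<th)&(m>0)).astype(np.uint8);n,l,s,ce=cv2.connectedComponentsWithStats(k);i=1+np.argmax(s[1:,4]);cs,h=cv2.findContours((l==i).astype(np.uint8),cv2.RETR_CCOMP,cv2.CHAIN_APPROX_NONE)
  for c in cs:
    if len(c)>60: e=cv2.fitEllipse(c);print("ring",e,onz(w,*e[0],.154).round(4))
E
```

```text
clock: 16.52
position: [0.4666, -0.2532, 0.2696]
eef_rot: [0.0, 0.717, -0.698, 0.0]
ft_force: [-0.8, -0.8, -0.8]
opening: 0.037
grasp_force: 70.1
clock: 19.02
position: [0.4563, 0.1316, 0.2682]
eef_rot: [0.0, 0.717, -0.698, -0.0]
ft_force: [0.7, 0.0, -0.6]
opening: 0.0372
grasp_force: 70.1
clock: 19.4
position: [0.4565, 0.1302, 0.2684]
eef_rot: [-0.0, 0.716, -0.698, 0.0]
ft_force: [-0.1, -1.0, -0.1]
opening: 0.0373
grasp_force: 70.1
[319.76977666 117.53680727]
pos [0.4565 0.1303 0.2684] tool shift units [2.937 0.072 0.92 ]
tool y azimuth -178.51 tool x az -88.51
ring ((320.00128173828125, 115.29397583007812), (68.99871063232422, 99.33808135986328), 179.70553588867188) [0.4565 0.0704 0.154 ]
ring ((319.90704345703125, 118.0771713256836), (61.2174072265625, 62.611061096191406), 9.756585121154785) [0.4565 0.0724 0.154 ]
ring ((320.06097412109375, 115.22529602050781), (69.22029876708984, 99.84246826171875), 0.1725354790687561) [0.4564 0.0703 0.154 ]
ring ((319.8330993652344, 118.05753326416016), (60.98951721191406, 62.13873291015625), 12.540520668029785) [0.4565 0.0724 0.154 ]
```

View pics/w7.png

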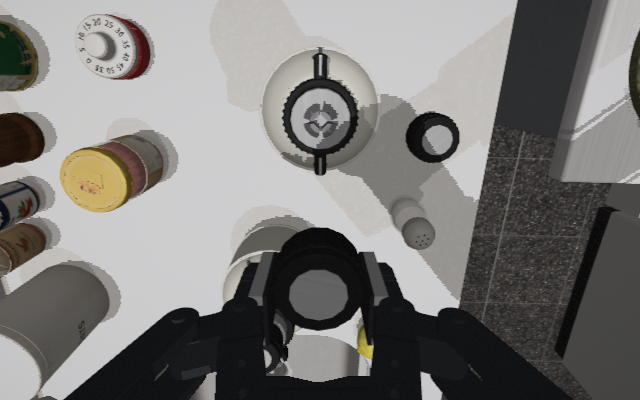

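The stud at (320,118) is bare and the lug is at the mark. The cap is held level, its disc at (318,299). I'll measure the cap's offset from the TCP in this view.

```bash
python3 - <<'E'
from h import *
a=np.load('w7.npy');w=dict(intrinsics=a[0],R=a[1],t=a[2][0]);f=cv2.imread('pics/w7.png');g=cv2.cvtColor(f,cv2.COLOR_BGR2GRAY);hsv=cv2.cvtColor(f,cv2.COLOR_BGR2HSV)
print(g[265:335:7,318],g[299,275:365:6])
m=np.zeros_like(g);cv2.circle(m,(318,299),37,255,-1)
k=((g>70)&(m>0)).astype(np.uint8);n,l,s,ce=cv2.connectedComponentsWithStats(k);i=1+np.argmax(s[1:,4])
c,_=cv2.findContours((l==i).astype(np.uint8),0,1);e=cv2.fitEllipse(max(c,key=len));print(s[i],ce[i],e)
z=r.get_obs()["position"][2]+.0209
X=onz(w,*e[0],z);print("cap",X.round(4));o=r.get_obs()["position"]
T=o+np.array([.4565,.0726,0])-X;print("off",(X-o).round(4));rows([T[0],T[1],.154+.0051+.011])
E
```

```text
[ 14  95 101  98  99  99  98  97  14  14] [ 14  14  14  99  98  98 100  99  98  97  98  99  72  13  15]
[ 289  270   59   50 2302] [317.96046916 294.43440487] ((317.9626770019531, 294.4241027832031), (49.18951416015625, 57.64519119262695), 90.85487365722656)
cap [0.4564 0.13   0.2893]
off [-0.0001 -0.0002  0.0209]
pos [0.4565 0.1303 0.2684] tool shift units [2.871 0.07  4.915]
tool y azimuth -178.51 tool x az -88.51
```

```bash
python3 -m pendant '{"xyz":[[0.9,0.07,0],[1,0,0],[0.97,0,0],[0,0,0],[0,0,1],[0,0,1],[0,0,1],[0,0,0.8],[0,0,0.6],[0,0,0.4],[0,0,0],[0,0,0]],"spin":[0,0,0,0,0,0,0,0,0,0,0,0],"gripper":[1,1,1,1,1,1,1,1,1,1,1,1]}'
python3 -c "
from h import *
rows([.4566,.0728,.1585])"
```

```text
clock: 20.95
position: [0.4569, 0.0733, 0.173]
eef_rot: [-0.0, 0.717, -0.698, 0.0]
ft_force: [-0.3, -0.8, 0.2]
opening: 0.0374
grasp_force: 70.1
pos [0.4569 0.0733 0.173 ] tool shift units [0.023 0.014 0.725]
tool y azimuth -178.47 tool x az -88.47
```

```bash
python3 -m pendant '{"xyz":[[0.03,0.02,0.1],[0,0,0.1],[0,0,0.1],[0,0,0]],"spin":[0,0,0,0],"gripper":[1,1,1,1]}' 90
python3 -m pendant '{"xyz":[[0,0,0.1],[0,0,0.1],[0,0,0]],"spin":[0,0,0],"gripper":[1,1,1]}'
python3 -m pendant '{"xyz":[[0,0,0.1],[0,0,0.1],[0,0,0]],"spin":[0,0,0],"gripper":[1,1,1]}'
```

```text
clock: 21.45
position: [0.4564, 0.0727, 0.1667]
eef_rot: [-0.0, 0.717, -0.698, 0.0]
ft_force: [0.1, 0.1, 1.2]
opening: 0.0368
grasp_force: 92.3
clock: 21.82
position: [0.4562, 0.0728, 0.1621]
eef_rot: [-0.0, 0.717, -0.698, -0.0]
ft_force: [3.5, 0.3, -7.3]
opening: 0.0365
grasp_force: 91.6
clock: 22.2
position: [0.4561, 0.0723, 0.159]
eef_rot: [0.0, 0.717, -0.698, 0.0]
ft_force: [-3.2, 0.8, 4.1]
opening: 0.0367
grasp_force: 92.8
```

```bash
python3 -m pendant '{"xyz":[[0,0,0.05],[0,0,0.05],[0,0,0],[0,0,0]],"spin":[0,0,0,0],"gripper":[1,1,1,1]}'
python3 -m pendant '{"xyz":[[0,0,0.05],[0,0,0.0],[0,0,0]],"spin":[0,0,0],"gripper":[1,1,1]}'
```

```text
clock: 22.7
position: [0.4564, 0.0723, 0.159]
eef_rot: [-0.001, 0.717, -0.698, 0.001]
ft_force: [-7.6, 0.7, 13.6]
opening: 0.0368
grasp_force: 93.8
clock: 23.08
position: [0.4564, 0.0723, 0.1589]
eef_rot: [-0.001, 0.717, -0.697, 0.001]
ft_force: [-9.9, 0.5, 17.7]
opening: 0.0364
grasp_force: 94.4
```

```bash
python3 -m pendant '{"xyz":[[0,0.03,0],[0,0,0.02],[0,0,0],[0,0,0],[0,0,0],[0,0,0]],"spin":[0,0,0,0,0,0],"gripper":[1,1,1,1,1,1]}'
python3 -c "
from h import *
cv2.imwrite('pics/w8.png',np.hstack([cv2.resize(r.grab_frame('wrist'),(400,250)),cv2.resize(r.grab_frame('scene')[145:245,200:360],(400,250))]));rows([.4566,.0728,.159]);print(r.get_obs()['ft_force'])"
```

```text
clock: 23.82
position: [0.4563, 0.0723, 0.1589]
eef_rot: [-0.001, 0.717, -0.697, 0.001]
ft_force: [-8.4, 0.7, 19.1]
opening: 0.0366
grasp_force: 94.4
pos [0.4563 0.0723 0.1589] tool shift units [-0.023 -0.014 -0.004]
tool y azimuth -178.45 tool x az -88.45
[-7.74097905 -0.0194957  18.40946933]
```

View pics/w8.png

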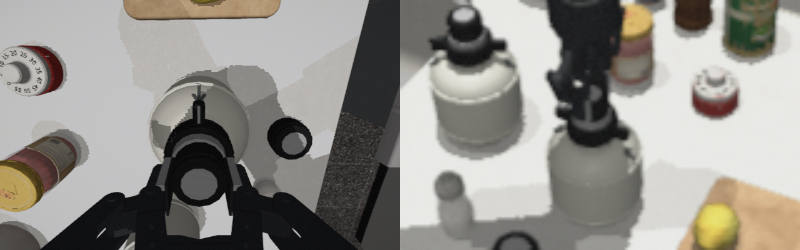

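The cap sits square on the boss, the lug is at its mark, and it is pressed with about 18 N with the neighbouring things unmoved.

```bash
python3 -c "
from h import *
print(r.close_job())"
```

```text
the job is handed in; nothing more can be done
None
```

The job is handed in with no verdict shown: the ring is turned to its locked marks, then the cap pressed home on the stud, and the gripper is still pushing it down with about 18 N, at 24 s of the 64 s allowed.

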